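Shingle the slide carriers up the sloping rack

ROBOT

A 7-joint arm with a two-finger parallel gripper is mounted at the origin on a cart in front of the work surface, level with it; the furniture and walls round the work are solid. World frame = base frame: x ahead of the robot, y to its left, z up, the work surface at z = 0. Lengths are in mm, angles in rad, forces in N, time in s.
With the tool pointing down it reaches from about 350 to 900 mm from the base axis. Payload 7.2 kg.
Tool frame: the origin (TCP) lies at the very end of the fingers, on their centre line; the grasp point (between the pads) lies 19 mm behind it; z points along the fingers, y is the direction in which the jaws open and shut (so a half turn about z gives the same grasp; the last joint's range is limited). The gripper opens to 88 mm and grips with 3 to 60 N. Pads are 20 mm wide; open, the fingers measure 115 mm over their backs; the gripper's body (75 mm by 178 mm) begins 61 mm behind the grasp point.
Start: joints at [1.17, 0.411, -0.013, 1.596, 0.006, 1.134, -0.082], TCP at [204.17, -590.715, 222.653] pointing down, gripper open.
Joint ranges: [-2.95, 2.95], [-0.29, 1.99], [-1.47, 1.44], [0.14, 2.54], [-1.03, 4.17], [0.13, 1.85], [-2.86, 2.86]. Speed limits (rad/s): [2.39, 2.39, 3.01, 3.01, 3.14, 3.14, 3.14].

INTERFACE

Orientations are given as a 3x3 rotation matrix whose columns are the frame's x, y, z axes.
In Python, from station import state, grab_frame, finish_job gives the robot as it stands. The module is installed in compiled form; this text tells all that it offers.
- The arm moves only by the tool drive_tool, never from a script. Its argument "commands" is text: rows parted by semicolons, each of 7 numbers parted by spaces: the shift along the tool's x, y, z in cm, then the turn, a rotation vector about the tool's x, y, z in rad, then the closure in counts, from 0 (fully open) to 255 (shut). A call has 1 to 20 rows; each row is the pose to reach, as a shift and turn from the pose commanded when the call began, along the tool's axes at that moment; what a row does not reach only later rows make up. A row lasts 1/12 s, in which the tool goes at most 41.7 mm and 7.16 degrees, less where a joint would pass 70% of its speed; a pose out of reach is approached as far as the arm can. A call with a gripper value outside its range is refused whole. The fingers move at their own pace and stop on an object; "squeeze" is the grip in N (left out, the last holds). Time passes only in rows, so rows that repeat a pose let the fingers close. It gives the time, the measured TCP pose, the force and the opening at its end, in the units of the state.
- state(): the state, without advancing time (a new reading comes with each control period).
- grab_frame(name): name is "scene" or "top" or "wrist"; returns a dict with "image" (384x512x3 uint8, red, green, blue), "fx", "fy", "cx", "cy" (pixels), "position" and "rotation" of the camera in the world; the wrist camera has in their place "hand_eye" (4x4, takes a point from camera to tool coordinates, whose origin is the TCP and whose axes are the flange's). Camera axes: x right, y up, looking along -z (the intrinsics and any distortion apply to the point x, -y, -z); pixel columns grow to the right and rows downward; lengths in mm; the calibration is good to about 2 mm. A picture is of the moment at which its call begins: read the wrist's pose just before it. There is no depth.
- finish_job(): hands the job in, once; it reports no verdict.
The state is a dict: "time_s": time; "joint_positions": joint angles; "joint_vel": joint speeds; "joint_efforts": joint torques, N m; "tool_pos": TCP position; "tcp_rot": TCP orientation; "wrist_force": force on the tool from outside, world axes, zero at the start; "moment": the same for the moment, N m; "grip_width": finger opening in mm.
Only numpy, scipy, OpenCV 4.12 (cv2) and the standard library are available. Lean on these libraries where they do the work, as an engineer would, in place of code of your own. Each camera call takes 0.05 s, during which the arm holds its last target.

TASK

On the sloping rack the slide carriers overlap like roof slates, so that every coloured title band shows. First, with the orange carrier still on the worktop, slide the green carrier down the slope until its hidden rib is hard against the head of the blue one and both are fully home; then fetch the orange one, lay it over the green one with its orange band downhill, and slide it down likewise until it is fully home at its line. Press gently, and leave the things standing around where they are.

Things in the scene. Friction and masses are not known exactly. Their poses are not given: they have to be found in the camera images.
- rack: Fixed aluminium rack: flat deck 250 long, 98 mm wide, sloping up away from the robot at 0.28 rad. Origin: on the deck surface, middle of its lower end, 30 mm above the worktop; x up the slope, y to the left across it, z off the deck. Cheeks 32 mm high, 8 thick, 66 apart inside, run from x = 0 to 138 mm; beyond them the deck is open at the sides.
- starter_head (a point): Middle of the upper edge of the grey starter strip, fixed on the deck from rack x = 0 to 85 mm, 6 mm thick; this point is on its top. A fixed bar as thick, x = 101 to 113 mm, carries blue's head. A carrier is home when the rib under it butts the head edge of what lies below it: the starter strip for blue, blue for green, green for orange.
- blue_line (a point): Blue line on the cheek tops, given at mid-width on the deck, rack x = 5 mm: where the blue tail edge belongs. At home the blue carrier's origin is at x = 60, z = 6 mm in the rack's frame, flat and parallel to the deck.
- green_line (a point): Green line on the cheek tops, given at mid-width on the deck, rack x = 35 mm: where the green tail edge belongs. Green home: origin x = 90, z = 12 mm in the rack's frame. A carrier stays on the slope where it is left and takes 0.3 to 2 N to push; once its rib has met the next, it pushes that along too, to the hard stop at the starter strip.
- orange_line (a point): Orange line on the cheek tops, given at mid-width on the deck, rack x = 65 mm: where the orange tail edge belongs. Orange home: origin x = 120, z = 18 mm in the rack's frame. Laid with its origin uphill of green's head edge it rests head down on the deck, and tips flat while being pushed down.
- carrier_blue: Flat white plastic slide carrier, blue title band along its tail (-x) edge; 110 long (x), 60 wide (y), 6 mm thick, 60 to 105 g. Origin: centre of the flat underside, also the mass centre within 2 mm; +x to the head edge, z out of the face. Stop rib under it: 5 mm deep, 52 wide, x = +25 to +31 mm. Lies on the starter strip, 0 to 6 mm uphill of home.
- carrier_green: Flat white plastic slide carrier, green title band along its tail (-x) edge; 110 long (x), 60 wide (y), 6 mm thick, 60 to 105 g. Origin: centre of the flat underside, also the mass centre within 2 mm; +x to the head edge, z out of the face. Stop rib under it: 5 mm deep, 52 wide, x = +25 to +31 mm. Lies flat on blue, its rib 9 to 18 mm uphill of blue's head.
- carrier_orange: Flat white plastic slide carrier, orange title band along its tail (-x) edge; 110 long (x), 60 wide (y), 6 mm thick, 60 to 105 g. Origin: centre of the flat underside, also the mass centre within 2 mm; +x to the head edge, z out of the face. Stop rib under it: 5 mm deep, 52 wide, x = +25 to +31 mm. Lies face up on the worktop, left or right of the rack, 0.06 rad head-high on its rib.
- lattice_rack: Yellow plastic lattice tube rack, 75x85x33 mm, loose on the worktop on the other side of the rack; origin at the centre of its underside. A bystander.
- teal_cup: Teal specimen cup, 52 mm across, 57 mm high, loose; origin at the centre of its underside. A bystander.
- yellow_cup: Clear specimen cup with yellow lid, 52 mm across, 57 mm high, loose; origin at the centre of its underside. A bystander.
- dropper_bottle: White dropper bottle, 46 mm across, 156 mm high, loose; origin at the centre of its underside. A bystander.
There are look-alikes about, which are no part of the job. What is shaped like the carrier_green but turquoise is not meant.

How it is judged:
By the outcome, as a careful person would: the job done as asked, in the order asked, and still so for the second after the job is handed in, with the robot touching nothing.
It also fails if it takes over 67 s, if anything falls off the work surface, if the arm or the gripper's body presses on something with over 40 N, if the wrist force passes 120 N, or if a joint passes its speed limit or range.

## Working session

There is one attempt and no reset: what is moved stays moved. The work goes in short steps, Python scripts to look and compute and a tool call to move; the robot and the scene stay as the last step left them, time stands still between calls to the robot, and variables do not carry over. Pictures are saved under pics/ and viewed, and the job is handed in when it is done.

Besides the shell and the picture viewer there is one more tool, called after "Call:" as name(argument=value, ...) on one line, values as JSON. drive_tool: Moves the arm, as the interface text tells. Its arguments: {"type":"object","properties":{"commands":{"type":"string"},"squeeze":{"type":"number"}},"required":["commands"]}

```bash
mkdir -p pics; ls; python3 - <<'E'
from station import state, grab_frame
import cv2, numpy as np
s=state()
for k in s: print(k, np.round(s[k],3).tolist())
for n in ["scene","top","wrist"]:
    f=grab_frame(n)
    cv2.imwrite(f"pics/{n}0.png", f["image"][:,:,::-1])
    print(n,{k:(np.round(v,4).tolist()) for k,v in f.items() if k!="image"})
E
```

```text
pics
time_s 0.0
joint_positions [1.17, 0.412, -0.013, 1.597, 0.006, 1.134, -0.082]
joint_vel [-0.0, -0.002, -0.001, 0.0, -0.001, 0.0, 0.0]
joint_efforts [-0.001, -58.795, 0.641, -29.108, -0.054, 0.018, 0.0]
tool_pos [204.001, -590.247, 221.845]
tcp_rot [[0.945, 0.327, -0.001], [0.327, -0.945, 0.001], [-0.0, -0.002, -1.0]]
wrist_force [-0.377, 0.285, -0.547]
moment [0.016, 0.037, -0.005]
grip_width 88.019
scene {'fx': 471.5335, 'fy': 471.5335, 'cx': 257.1984, 'cy': 188.0578, 'position': [-128.6237, 978.8866, 1079.308], 'rotation': [[-0.8504, 0.328, -0.4114], [-0.5261, -0.5426, 0.6549], [-0.0084, 0.7733, 0.634]]}
top {'fx': 348.1145, 'fy': 348.1145, 'cx': 252.804, 'cy': 182.8458, 'position': [313.4504, -57.4242, 1061.5572], 'rotation': [[-0.024, 0.9788, -0.2032], [-0.9997, -0.0248, -0.0017], [-0.0067, 0.2031, 0.9791]]}
wrist {'fx': 341.2958, 'fy': 341.2958, 'cx': 259.1077, 'cy': 189.4952, 'hand_eye': [[-0.0007, 0.9642, 0.2652, 71.7487], [1.0, 0.0005, 0.0012, 1.5155], [0.001, 0.2652, -0.9642, -161.9027], [0.0, 0.0, 0.0, 1.0]]}
```

View pics/scene0.png

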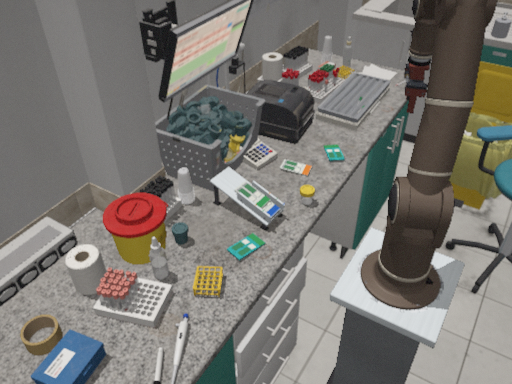

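View pics/top0.png

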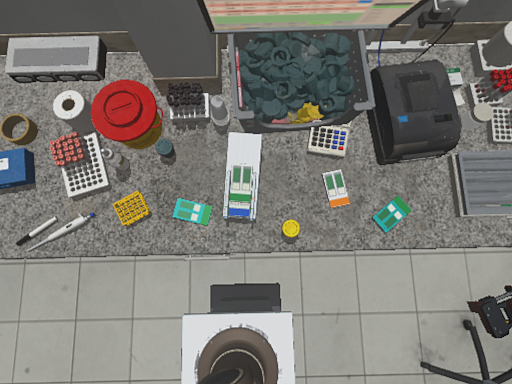

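View pics/wrist0.png

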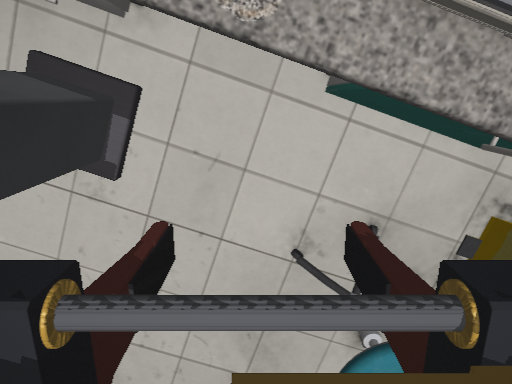

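```bash
cat > h.py <<'E'
import numpy as np, cv2
from station import state, grab_frame
def ray(f,u,v,T=None):
    d=np.array([(u-f["cx"])/f["fx"],-(v-f["cy"])/f["fy"],-1.0])
    if "hand_eye" in f:
        H=T@f["hand_eye"]; return H[:3,3],H[:3,:3]@d
    return np.array(f["position"]),np.array(f["rotation"])@d
def onplane(f,u,v,p0,n,T=None):
    o,d=ray(f,u,v,T); p0=np.array(p0,float);n=np.array(n,float)
    return o+d*((p0-o)@n)/(d@n)
def onz(f,u,v,z,T=None): return onplane(f,u,v,[0,0,z],[0,0,1],T)
def proj(f,P,T=None):
    if "hand_eye" in f: H=T@f["hand_eye"];o,R=H[:3,3],H[:3,:3]
    else: o,R=np.array(f["position"]),np.array(f["rotation"])
    c=R.T@(np.array(P)-o); return np.array([f["cx"]+f["fx"]*c[0]/-c[2], f["cy"]-f["fy"]*c[1]/-c[2]])
def tool(s=None):
    s=s or state(); T=np.eye(4);T[:3,:3]=s["tcp_rot"];T[:3,3]=s["tool_pos"];return T
def tri(fa,a,fb,b,Ta=None,Tb=None):
    o1,d1=ray(fa,*a,Ta);o2,d2=ray(fb,*b,Tb);d1/=np.linalg.norm(d1);d2/=np.linalg.norm(d2)
    t=np.linalg.lstsq(np.c_[d1,-d2],o2-o1,rcond=None)[0];p=o1+t[0]*d1;q=o2+t[1]*d2
    return (p+q)/2,np.linalg.norm(p-q)
def crop(im,x0,y0,x1,y1,k,name): cv2.imwrite(name,cv2.resize(im[y0:y1,x0:x1,::-1],None,fx=k,fy=k,interpolation=cv2.INTER_CUBIC))
E
python3 - <<'E'
from h import *
a=cv2.imread('pics/top0.png')[:,:,::-1]; b=cv2.imread('pics/scene0.png')[:,:,::-1]
crop(a,205,120,365,240,5,'pics/top0c.png'); crop(b,195,140,325,235,6,'pics/scene0c.png')
E
```

```text
(no output)
```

View pics/top0c.png

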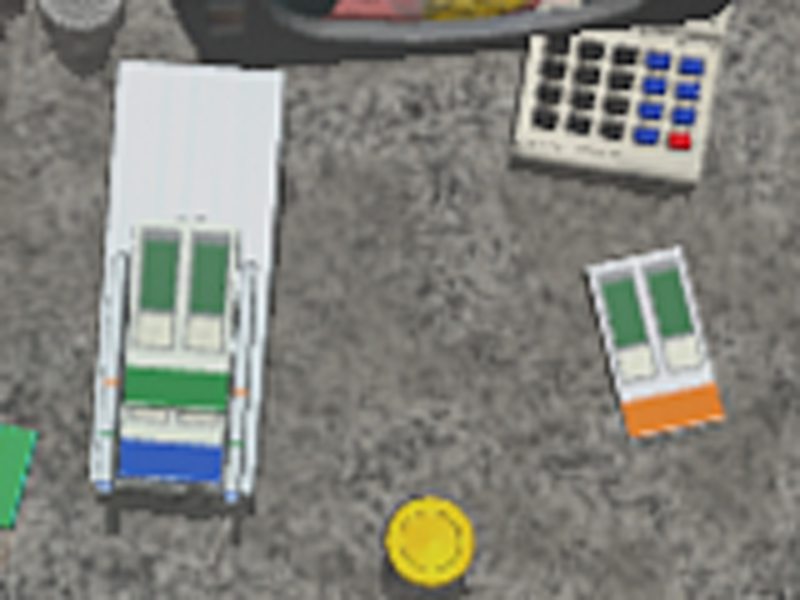

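View pics/scene0c.png

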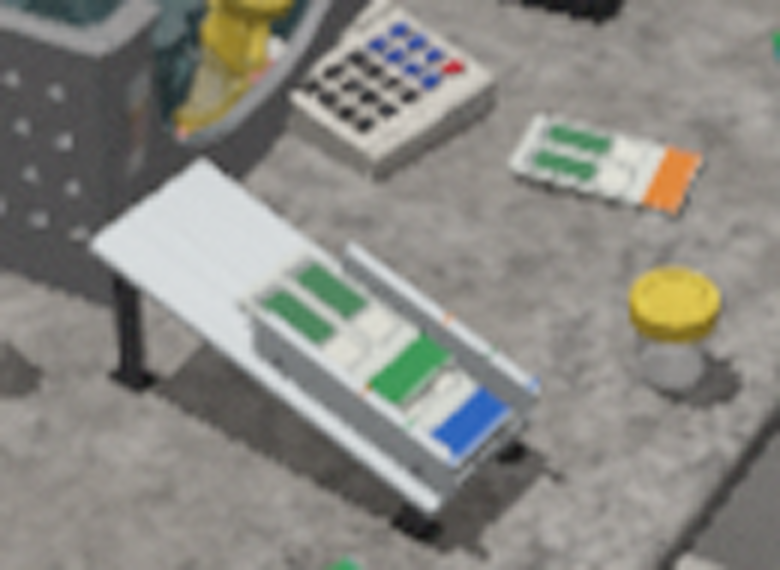

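```bash
cat > fit.py <<'E'
from h import *
from scipy.optimize import least_squares
A=.28
def rackT(p):
    c,s=np.cos(p[2]),np.sin(p[2]);Rz=np.array([[c,-s,0],[s,c,0],[0,0,1]])
    Ry=np.array([[np.cos(A),0,-np.sin(A)],[0,1,0],[np.sin(A),0,np.cos(A)]])
    T=np.eye(4);T[:3,:3]=Rz@Ry;T[:3,3]=[p[0],p[1],30];return T
def w(T,P): return T[:3,:3]@np.array(P,float)+T[:3,3]
E
python3 - <<'E'
from fit import *
ft=grab_frame("top");fs=grab_frame("scene")
c=lambda u,v:(205+u/5-.4,120+v/5-.4); d=lambda u,v:(195+u/6-.4,140+v/6-.4)
obs=[(ft,c(120,62),[250,49,0]),(ft,c(284,72),[250,-49,0]),(ft,c(111,383),[65,37,32]),(ft,c(240,393),[65,-37,32]),(ft,c(106,433),[35,37,32]),(ft,c(236,443),[35,-37,32]),(ft,c(103,486),[5,37,32]),(ft,c(232,496),[5,-37,32]),
(fs,d(203,158),[250,-49,0]),(fs,d(92,243),[250,49,0]),(fs,d(447,319),[65,-37,32]),(fs,d(492,354),[35,-37,32]),(fs,d(533,386),[5,-37,32]),(fs,d(433,513),[0,49,-2])]
# seeds
print(onz(ft,*c(120,62),99),onz(ft,*c(284,72),99))
for sel in (range(8),range(8,14),range(14)):
    r=least_squares(lambda p:np.concatenate([proj(obs[i][0],w(rackT(p),obs[i][2]))-obs[i][1] for i in sel]),[450,0,0])
    print(r.x,np.round(r.fun.reshape(-1,2),1).tolist())
np.save('rack.npy',r.x); T=rackT(r.x)
# carriers: green head corners & tail, z top =18
n=T[:3,2]
def rk(f,uv,z): 
    P=onplane(f,*uv,w(T,[0,0,z]),n); return np.round((T[:3,:3].T@(P-T[:3,3])),1)
for uv in [(136,225),(240,227),(126,367),(229,373),(122,403),(228,410)]: print('green',uv,rk(ft,c(*uv),18))
for uv in [(120,440),(224,442),(119,475),(222,482)]: print('blue',uv,rk(ft,c(*uv),12))
for uv in [(588,268),(681,248),(724,415),(632,438)]: print('orange',onz(ft,*c(*uv),9))
for uv in [(540,114),(510,165),(680,214),(700,153)]: print('orange sc',onz(fs,*d(*uv),9))
E
```

```text
[666.30049476  11.13574223  99.        ] [657.65358531 -84.20814834  99.        ]
[ 4.23483466e+02 -1.14403537e+01 -1.04245066e-01] [[-0.4, -0.4], [0.3, 0.1], [-0.1, -0.1], [-0.1, -0.1], [0.2, 0.2], [-0.1, 0.3], [0.1, -0.0], [-0.1, 0.0]]
[ 4.22867743e+02 -1.12381225e+01 -1.04455541e-01] [[0.1, 0.1], [-0.4, -0.2], [0.4, 0.3], [-0.1, -0.2], [0.2, -0.2], [-0.1, 0.2]]
[ 4.23302218e+02 -1.14254861e+01 -1.04476733e-01] [[-0.4, -0.3], [0.4, 0.1], [-0.1, -0.1], [-0.1, -0.0], [0.2, 0.3], [-0.1, 0.3], [0.1, 0.0], [-0.1, 0.1], [-0.0, -0.0], [-0.5, -0.3], [0.3, 0.2], [-0.2, -0.3], [0.1, -0.2], [-0.2, 0.1]]
green (136, 225) [155.7  30.2  18. ]
green (240, 227) [159.1 -29.7  18. ]
green (126, 367) [73.1 30.1 18. ]
green (229, 373) [ 74.4 -29.7  18. ]
green (122, 403) [52. 31. 18.]
green (228, 410) [ 52.8 -30.8  18. ]
blue (120, 440) [29.4 31.1 12. ]
blue (224, 442) [ 33.  -29.7  12. ]
blue (119, 475) [ 8.7 30.3 12. ]
blue (222, 482) [  9.4 -30.3  12. ]
orange [ 557.02240884 -271.49260681    9.        ]
orange [ 568.30042364 -330.02547775    9.        ]
orange [ 463.02984566 -348.29153558    9.        ]
orange [ 450.33491609 -291.358613      9.        ]
orange sc [ 569.77681888 -334.64336212    9.        ]
orange sc [ 559.1905763  -276.92103158    9.        ]
orange sc [ 444.62627933 -287.22494604    9.        ]
orange sc [ 462.47421993 -350.07144725    9.        ]
```

```bash
cat >> fit.py <<'E'
from scipy.spatial.transform import Rotation as Ro
def rackpose(x,y,z,flip=False):
    T=rackT(np.load('rack.npy')); M=T.copy()
    M[:3,:3]=T[:3,:3]@np.diag([1,-1,-1]); M[:3,3]=w(T,[x,y,z]); return M
def cmd(M,T=None):
    T=tool() if T is None else T; D=np.linalg.inv(T)@M
    r=Ro.from_matrix(D[:3,:3]).as_rotvec(); d=D[:3,3]/10
    n=max(np.linalg.norm(d)/4.17,np.linalg.norm(r)/.125)
    print('shift cm',np.round(d,2),'rot',np.round(r,3),'rows',round(n,1))
def inrack(T=None):
    T=tool() if T is None else T; R=rackT(np.load('rack.npy')); D=np.linalg.inv(R)@T
    print('in rack',np.round(D[:3,3],1),'rot err',np.round(Ro.from_matrix(D[:3,:3]@np.diag([1,-1,-1])).as_rotvec(),3))
E
python3 -c "
from fit import *
M=rackpose(185,0,70);print(M);cmd(M)"
```

```text
[[ 9.55815061e-01 -1.04286769e-01  2.74848755e-01  5.80888591e+02]
 [-1.00225367e-01 -9.94547269e-01 -2.88202378e-02 -2.79497623e+01]
 [ 2.76355649e-01  0.00000000e+00 -9.61055438e-01  1.48399676e+02]
 [ 0.00000000e+00  0.00000000e+00  0.00000000e+00  1.00000000e+00]]
shift cm [ 53.99 -40.85   7.41] rot [-0.062  0.276  0.434] rows 16.3
```

Call:
drive_tool(commands="54 -40.9 5 -0.062 0.276 0.434 197; 54 -40.9 5 -0.062 0.276 0.434 197; 54 -40.9 5 -0.062 0.276 0.434 197; 54 -40.9 5 -0.062 0.276 0.434 197; 54 -40.9 5 -0.062 0.276 0.434 197; 54 -40.9 5 -0.062 0.276 0.434 197; 54 -40.9 5 -0.062 0.276 0.434 197; 54 -40.9 5 -0.062 0.276 0.434 197; 54 -40.9 5 -0.062 0.276 0.434 197; 54 -40.9 5 -0.062 0.276 0.434 197; 54 -40.9 5 -0.062 0.276 0.434 197; 54 -40.9 5 -0.062 0.276 0.434 197; 54 -40.9 5 -0.062 0.276 0.434 197; 54 -40.9 5 -0.062 0.276 0.434 197; 54 -40.9 5 -0.062 0.276 0.434 197; 54 -40.9 5 -0.062 0.276 0.434 197; 54 -40.9 5 -0.062 0.276 0.434 197; 54 -40.9 5 -0.062 0.276 0.434 197; 54 -40.9 5 -0.062 0.276 0.434 197", squeeze=10)

```text
time_s: 1.83
tool_pos: [580.6, -27.1, 172.1]
tcp_rot: [[0.956, -0.102, 0.274], [-0.098, -0.995, -0.029], [0.276, 0.001, -0.961]]
wrist_force: [0.4, -0.7, -0.6]
grip_width: 19.8
```

```bash
python3 -c "
from fit import *
s=state();print(s['time_s'],s['wrist_force'],s['moment'],s['grip_width'],np.abs(s['joint_vel']).max());T=tool(s);inrack(T);cmd(rackpose(185,0,8),T)
f=grab_frame('wrist');cv2.imwrite('pics/w1.png',f['image'][:,:,::-1]);np.save('w1T.npy',T)
R=rackT(np.load('rack.npy'))
for P in [(162,30,18),(162,-30,18),(138,37,32),(138,-37,32),(250,49,0),(65,37,32)]: print(P,proj(f,w(R,P),T).round(1))
"
```

```text
1.8333 [ 0.37044592 -0.74947131 -0.60684497] [0.03733684 0.29232606 0.00320549] 19.83998812524558 0.03967258824823361
in rack [191.2   0.8  92.9] rot err [-0.     0.001  0.002]
shift cm [-0.62  0.08  8.49] rot [0.    0.001 0.002] rows 2.0
(162, 30, 18) [218.1 236.3]
(162, -30, 18) [298.3 236.4]
(138, 37, 32) [207.2 274.6]
(138, -37, 32) [309.  274.7]
(250, 49, 0) [191.2 114.7]
(65, 37, 32) [210.9 358.1]
```

View pics/w1.png

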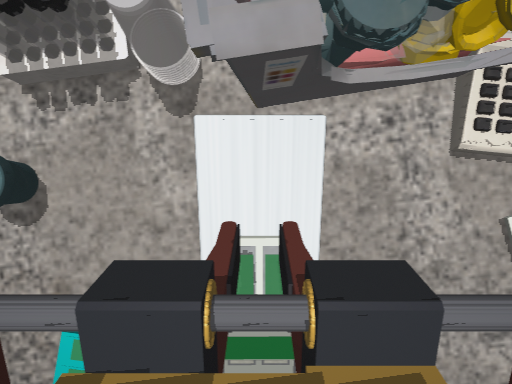

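Call:
drive_tool(commands="-0.6 0.1 4 0 0 0 197; -0.6 0.1 6 0 0 0 197; -0.6 0.1 7.5 0 0 0 197; -0.6 0.1 8.5 0 0 0 197; -0.6 0.1 8.5 0 0 0 197; -0.6 0.1 8.5 0 0 0 197")

```text
time_s: 2.38
tool_pos: [598.1, -31.9, 89.4]
tcp_rot: [[0.956, -0.106, 0.275], [-0.101, -0.994, -0.03], [0.276, 0.001, -0.961]]
wrist_force: [0.7, 0.6, 0.2]
grip_width: 20.1
```

```bash
cat > chk.py <<'E'
from fit import *
s=state();T=tool(s);inrack(T);R=rackT(np.load('rack.npy'))
print(round(s['time_s'],2),'F world',np.round(s['wrist_force'],2),'F rack',np.round(R[:3,:3].T@s['wrist_force'],2),'M',np.round(s['moment'],2),'grip',round(s['grip_width'],1))
E
cat > look.py <<'E'
from fit import *
import sys
n=sys.argv[1]
for k in sys.argv[2:]:
    f=grab_frame(k)
    if k=='top': crop(f['image'],205,120,365,240,5,f'pics/{n}_top.png')
    elif k=='scene': crop(f['image'],195,140,325,235,6,f'pics/{n}_scene.png')
    else: cv2.imwrite(f'pics/{n}_wrist.png',f['image'][:,:,::-1])
E
python3 chk.py; python3 look.py a top wrist
```

```text
in rack [185.6  -2.1   8.5] rot err [-0.001 -0.    -0.001]
2.38 F world [0.71 0.63 0.21] F rack [0.67 0.7  0.02] M [ 0.02  0.27 -0.02] grip 20.1
```

View pics/a_wrist.png

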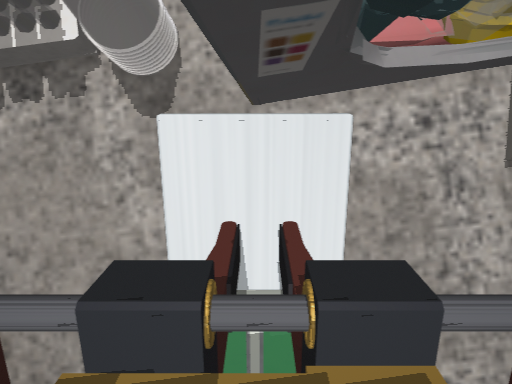

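Call:
drive_tool(commands="-0.3 -0.15 0 0 0 0 197; -0.6 -0.2 0 0 0 0 197; -0.9 -0.2 0 0 0 0 197; -1.2 -0.2 0 0 0 0 197; -1.5 -0.2 0 0 0 0 197; -1.7 -0.2 0 0 0 0 197; -1.9 -0.2 0 0 0 0 197; -2.1 -0.2 0 0 0 0 197; -2.2 -0.2 0 0 0 0 197; -2.2 -0.2 0 0 0 0 197")

```text
time_s: 3.32
tool_pos: [577.4, -26.4, 83.1]
tcp_rot: [[0.956, -0.104, 0.275], [-0.1, -0.995, -0.03], [0.277, 0.001, -0.961]]
wrist_force: [0.0, 0.1, -0.8]
grip_width: 19.8
```

```bash
python3 chk.py; python3 look.py b top wrist
```

```text
in rack [163.5   1.1   8.2] rot err [-0.001 -0.     0.001]
3.32 F world [ 0.02  0.1  -0.77] F rack [-0.21  0.11 -0.74] M [0.1  0.27 0.03] grip 19.8
```

View pics/b_wrist.png

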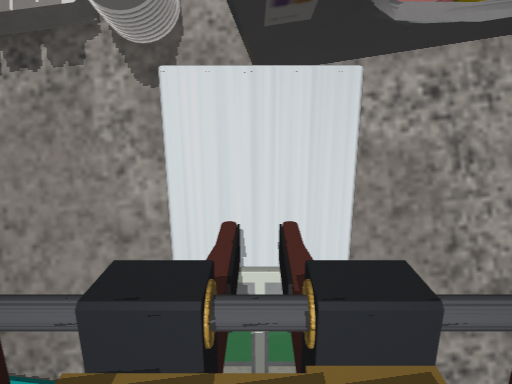

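View pics/b_top.png

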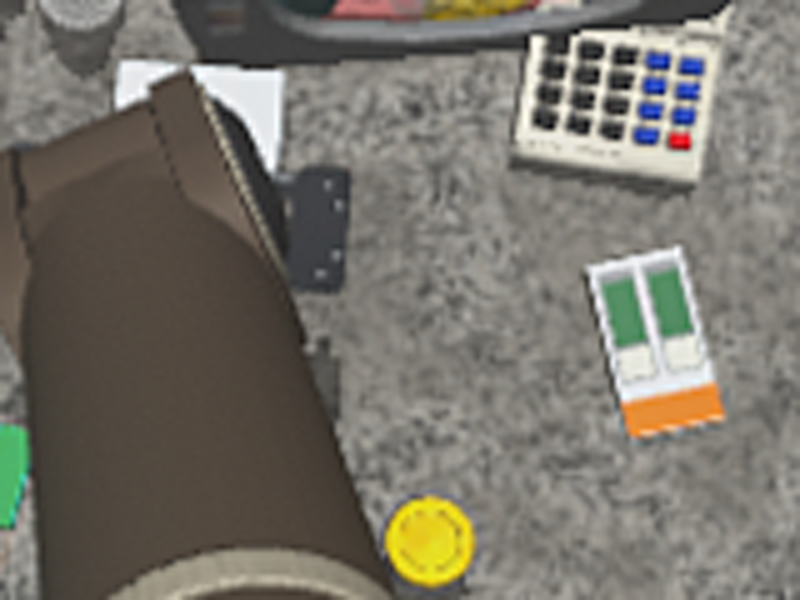

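```bash
cat > headx.py <<'E'
from fit import *
import sys
T=tool();f=grab_frame('wrist');R=rackT(np.load('rack.npy'));z=float(sys.argv[1])
col=f['image'][:,252:268].astype(float).mean(1)
for u,v in [tuple(map(float,a.split(','))) for a in sys.argv[2:]]:
    P=onplane(f,u,v,w(R,[0,0,z]),R[:3,2],T);print(u,v,np.round(R[:3,:3].T@(P-R[:3,3]),1))
g=col.sum(1);d=np.diff(g);
for r in range(215,295):
    if abs(d[r])>25: print(r,round(d[r]),col[r+1].round())
E
python3 headx.py 18 260,267
```

```text
260.0 267.0 [154.5  -0.8  18. ]
265 -116 [166. 171. 173.]
266 -130 [127. 129. 123.]
270 42 [148. 151. 144.]
271 182 [209. 211. 204.]
272 -42 [194. 198. 189.]
282 -74 [168. 172. 166.]
293 -200 [105. 107. 105.]
294 -183 [44. 45. 46.]
```

Call:
drive_tool(commands="-0.2 0.1 0 0 0 0 197; -0.4 0.1 0 0 0 0 197; -0.5 0.1 0 0 0 0 197; -0.6 0.1 0 0 0 0 197; -0.7 0.1 0 0 0 0 197; -0.7 0.1 0 0 0 0 197; -0.7 0.1 0 0 0 0 197")

```text
time_s: 4.05
tool_pos: [570.8, -26.8, 81.3]
tcp_rot: [[0.956, -0.104, 0.275], [-0.1, -0.995, -0.03], [0.277, 0.001, -0.961]]
wrist_force: [-0.3, -0.3, 0.4]
grip_width: 20.2
```

```bash
python3 chk.py;python3 headx.py 18 260,271.5; python3 chk.py
```

```text
in rack [1.567e+02 1.000e-01 8.300e+00] rot err [-0.001 -0.001  0.   ]
4.05 F world [-0.27 -0.31  0.42] F rack [-0.11 -0.34  0.46] M [-0.05  0.19 -0.04] grip 20.2
260.0 271.5 [145.1  -1.8  18. ]
265 -140 [159. 164. 163.]
266 -106 [127. 130. 123.]
270 175 [190. 193. 184.]
271 31 [200. 204. 194.]
281 -43 [178. 182. 174.]
293 -199 [104. 106. 104.]
294 -179 [44. 45. 46.]
in rack [1.567e+02 1.000e-01 8.300e+00] rot err [-0.001 -0.001  0.   ]
4.1 F world [-0.91 -0.38 -0.25] F rack [-0.9  -0.47 -0.  ] M [-0.    0.26 -0.05] grip 20.0
```

Call:
drive_tool(commands="-0.1 0 0 0 0 0 197; -0.2 0 0 0 0 0 197; -0.2 0 0 0 0 0 197; -0.2 0 0 0 0 0 197")

```text
time_s: 4.43
tool_pos: [570.6, -26.7, 81.6]
tcp_rot: [[0.955, -0.104, 0.279], [-0.1, -0.995, -0.029], [0.28, 0.0, -0.96]]
wrist_force: [4.2, -1.9, -1.0]
grip_width: 19.7
```

```bash
python3 chk.py;python3 headx.py 18 260,271.5
```

```text
in rack [156.6   0.2   8.7] rot err [-0.    -0.004  0.   ]
4.43 F world [ 4.17 -1.91 -0.96] F rack [ 3.91 -1.46 -2.13] M [-0.25 -0.81  0.01] grip 19.7
260.0 271.5 [144.7  -1.8  18. ]
265 -176 [148. 152. 148.]
266 -66 [128. 130. 124.]
270 204 [200. 204. 194.]
281 -58 [173. 176. 169.]
293 -198 [105. 107. 105.]
294 -182 [44. 44. 46.]
```

Call:
drive_tool(commands="-0.1 0 0 0 0 0 197; -0.15 0 0 0 0 0 197; -0.15 0 0 0 0 0 197")

```text
time_s: 4.73
tool_pos: [570.5, -26.6, 81.9]
tcp_rot: [[0.954, -0.104, 0.281], [-0.1, -0.995, -0.029], [0.282, -0.0, -0.959]]
wrist_force: [7.1, -2.5, 0.1]
grip_width: 20.1
```

```bash
python3 chk.py
```

```text
in rack [156.5   0.3   9. ] rot err [ 0.    -0.006  0.   ]
4.73 F world [ 7.14 -2.49  0.12] F rack [ 7.11 -1.73 -1.92] M [-0.44 -1.43 -0.02] grip 20.1
```

```bash
cat >> fit.py <<'E'
def vpose(x,y,z,yaw,pitch=0):
    M=np.eye(4);M[:3,:3]=Ro.from_euler('zy',[yaw,-pitch]).as_matrix()@np.diag([1,-1,-1]);M[:3,3]=[x,y,z];return M
E
python3 -c "
from fit import *
cmd(rackpose(185,0,9)); cmd(rackpose(185,0,100)); T=rackpose(185,0,100); cmd(vpose(463,-316,150,.17)); cmd(vpose(463,-316,150,.17),T)"
```

```text
shift cm [2.85 0.03 0.02] rot [-0.    -0.006  0.   ] rows 0.7
shift cm [ 2.91  0.02 -9.08] rot [-0.    -0.006  0.   ] rows 2.3
shift cm [-5.44 29.9  -8.71] rot [ 0.039 -0.285 -0.272] rows 7.6
shift cm [-8.34 29.88  0.44] rot [ 0.038 -0.278 -0.273] rows 7.4
```

Call:
drive_tool(commands="1.5 0 0 0 0 0 197; 2.9 0 0 0 0 0 197; 2.9 0 -4 0 0 0 197; 2.9 0 -8 0 0 0 197; 0 3 -10 0 -0.05 -0.05 197; -5.4 29.9 -8.7 0.039 -0.285 -0.272 0; -5.4 29.9 -8.7 0.039 -0.285 -0.272 0; -5.4 29.9 -8.7 0.039 -0.285 -0.272 0; -5.4 29.9 -8.7 0.039 -0.285 -0.272 0; -5.4 29.9 -8.7 0.039 -0.285 -0.272 0; -5.4 29.9 -8.7 0.039 -0.285 -0.272 0; -5.4 29.9 -8.7 0.039 -0.285 -0.272 0; -5.4 29.9 -8.7 0.039 -0.285 -0.272 0; -5.4 29.9 -8.7 0.039 -0.285 -0.272 0; -5.4 29.9 -8.7 0.039 -0.285 -0.272 0; -5.4 29.9 -8.7 0.039 -0.285 -0.272 0; -5.4 29.9 -8.7 0.039 -0.285 -0.272 0")

```text
time_s: 6.15
tool_pos: [461.7, -314.1, 149.4]
tcp_rot: [[0.985, 0.172, -0.006], [0.172, -0.985, 0.0], [-0.006, -0.001, -1.0]]
wrist_force: [-0.3, -0.5, 0.3]
grip_width: 87.7
```

```bash
python3 chk.py; python3 - <<'E'
from fit import *
s=state();T=tool(s);print(T.round(3));np.save('w2T.npy',T)
f=grab_frame('wrist');cv2.imwrite('pics/w2.png',f['image'][:,:,::-1])
E
python3 look.py c top scene
```

```text
in rack [ 100.  -297.1   95.4] rot err [0.039 0.284 0.275]
6.15 F world [-0.26 -0.51  0.28] F rack [-0.12 -0.54  0.33] M [ 0.04 -0.    0.  ] grip 87.7
[[ 9.85000e-01  1.72000e-01 -6.00000e-03  4.61668e+02]
 [ 1.72000e-01 -9.85000e-01  0.00000e+00 -3.14146e+02]
 [-6.00000e-03 -1.00000e-03 -1.00000e+00  1.49350e+02]
 [ 0.00000e+00  0.00000e+00  0.00000e+00  1.00000e+00]]
```

View pics/w2.png

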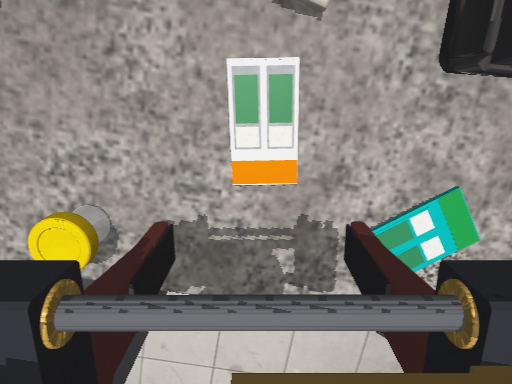

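View pics/c_top.png

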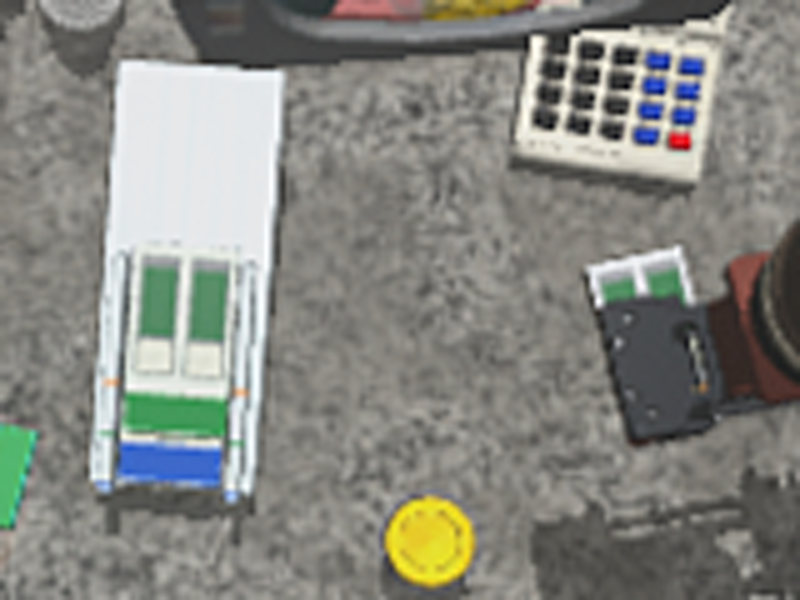

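View pics/c_scene.png

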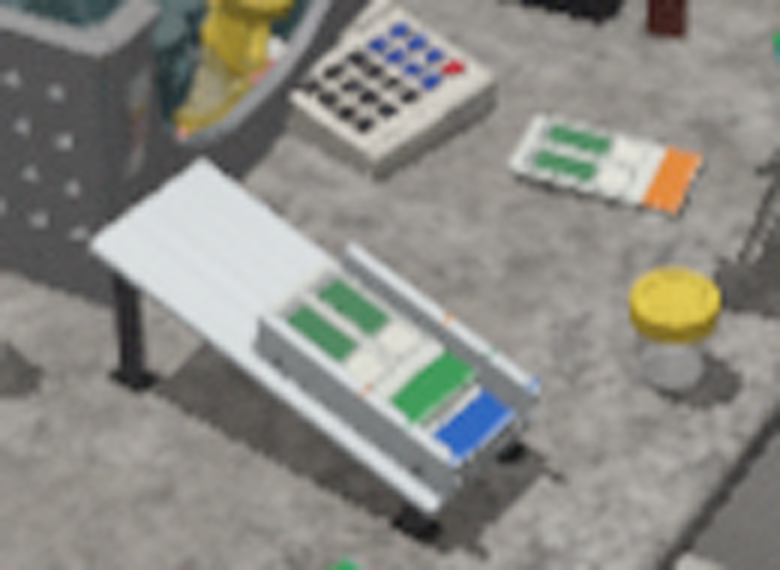

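```bash
python3 - <<'E'
from fit import *
T=np.load('w2T.npy');f=grab_frame('wrist');im=f['image']
hsv=cv2.cvtColor(im,cv2.COLOR_RGB2HSV)
m=((im.min(2)>190)|((hsv[...,0]<20)&(hsv[...,1]>180)&(im[...,0]>180))).astype(np.uint8);m[:40]=0;m[200:]=0;m[:,:215]=0;m[:,310:]=0
m=cv2.morphologyEx(m,cv2.MORPH_CLOSE,np.ones((15,15)))
c=max(cv2.findContours(m,0,2)[0],key=cv2.contourArea)
q=cv2.approxPolyDP(c,6,True)[:,0];print(q.tolist())
h=c[:,0]
# subpixel-ish: line fits of the edges
P={}
def side(cond,axis):
    pts=h[cond].astype(float); return np.polyfit(pts[:,axis],pts[:,1-axis],1)
L=side((h[:,0]<240)&(h[:,1]>70)&(h[:,1]<175),1);R=side((h[:,0]>290)&(h[:,1]>70)&(h[:,1]<175),1)
H=side((h[:,1]<70)&(h[:,0]>238)&(h[:,0]<290),0);B=side((h[:,1]>175)&(h[:,0]>240)&(h[:,0]<290),0)
def ix(v,hh):
    y=100
    for _ in range(20): x=v[0]*y+v[1]; y=hh[0]*x+hh[1]
    return x,y
g=[ix(L,H),ix(R,H),ix(L,B),ix(R,B)];print(np.round(g,1).tolist())
W=[onz(f,*g[0],12.2,T),onz(f,*g[1],12.2,T),onz(f,*g[2],6,T),onz(f,*g[3],6,T)]
for x in W: print(x.round(1))
hm=(W[0]+W[1])/2;tm=(W[2]+W[3])/2;d=hm-tm
print('len',np.linalg.norm(d),'widths',np.linalg.norm(W[0]-W[1]),np.linalg.norm(W[2]-W[3]),'ctr',(hm+tm)/2,'yaw',np.arctan2(d[1],d[0]))
E
```

```text
[[225, 58], [232, 184], [295, 183], [298, 57]]
[[226.8, 83.2], [299.4, 10.6], [232.5, 198.5], [296.1, 134.9]]
[ 537.2 -274.8   12.2]
[ 601.4 -323.4   12.2]
[ 436.3 -294.4    6. ]
[ 504.4 -341.2    6. ]
len 100.88786794641595 widths 80.51944551878378 82.67879923820233 ctr [ 519.84113511 -308.43419702    9.1       ] yaw 0.18670713606657072
```

```bash
python3 - <<'E'
from fit import *
T=np.load('w2T.npy');f=grab_frame('wrist')
g=[(226.5,58),(299,57.5),(232.5,184.5),(297,184.5)]
W=[onz(f,*g[0],12.2,T),onz(f,*g[1],12.2,T),onz(f,*g[2],6,T),onz(f,*g[3],6,T)]
for x in W: print(x.round(1))
hm=(W[0]+W[1])/2;tm=(W[2]+W[3])/2;d=hm-tm;yaw=np.arctan2(d[1],d[0])
c=(hm+tm)/2
print('len',np.linalg.norm(d),'widths',np.linalg.norm(W[0]-W[1]),np.linalg.norm(W[2]-W[3]),'ctr top',c,'yaw',yaw)
# top-centre -> origin (underside): 6mm along carrier z
from numpy import cos,sin
p=.058; Rc=Ro.from_euler('zy',[yaw,-p]).as_matrix(); o=c-6*Rc[:,2];print('origin',o)
C=np.eye(4);C[:3,:3]=Rc;C[:3,3]=o;np.save('orange.npy',C)
def grasp(dz):
    M=C.copy();M[:3,:3]=Rc@np.diag([1,-1,-1]);M[:3,3]=o+Rc@np.array([22,0,dz]);return M
cmd(grasp(40));M=grasp(-2);print(M[:3,3]);cmd(M)
E
```

```text
[ 556.7 -271.6   12.2]
[ 567.3 -330.2   12.2]
[ 449.7 -292.4    6. ]
[ 459.9 -351.1    6. ]
len 109.35886728984622 widths 59.44148749180482 59.596245111147425 ctr top [ 508.41216793 -311.31649198    9.1       ] yaw 0.19199088234641967
origin [ 508.75997285 -311.31649198    3.11008917]
shift cm [ 6.79  0.33 10.46] rot [-0.011  0.063 -0.021] rows 3.0
[ 530.43537236 -307.11859334    2.36530523]
shift cm [ 7.05  0.38 14.65] rot [-0.011  0.063 -0.021] rows 3.9
```

Call:
drive_tool(commands="3.5 0.2 3 -0.011 0.063 -0.021 0; 6.8 0.3 6 -0.011 0.063 -0.021 0; 6.9 0.3 9 -0.011 0.063 -0.021 0; 6.9 0.35 11 -0.011 0.063 -0.021 0; 7 0.4 12.5 -0.011 0.063 -0.021 0; 7 0.4 12.5 -0.011 0.063 -0.021 0; 7 0.4 12.5 -0.011 0.063 -0.021 0")

```text
time_s: 6.98
tool_pos: [529.5, -307.5, 23.2]
tcp_rot: [[0.98, 0.19, 0.056], [0.19, -0.982, 0.001], [0.055, 0.01, -0.998]]
wrist_force: [0.3, 0.5, 0.8]
grip_width: 87.7
```

```bash
cat > g.py <<'E'
from fit import *
C=np.load('orange.npy');M=C.copy();M[:3,:3]=C[:3,:3]@np.diag([1,-1,-1]);M[:3,3]=w(C,[22,0,-2]);cmd(M)
T=tool();D=np.linalg.inv(C)@T;print('in carrier',D[:3,3].round(1))
E
python3 g.py;python3 chk.py; python3 look.py d wrist
```

```text
shift cm [-0.01 -0.04  2.08] rot [-0.001  0.001 -0.001] rows 0.5
in carrier [22.1 -0.5 18.8]
in rack [ 129.3 -283.4  -44.3] rot err [0.04  0.221 0.293]
6.98 F world [0.27 0.49 0.79] F rack [0.43 0.52 0.7 ] M [-0.    0.07  0.01] grip 87.7
```

View pics/d_wrist.png

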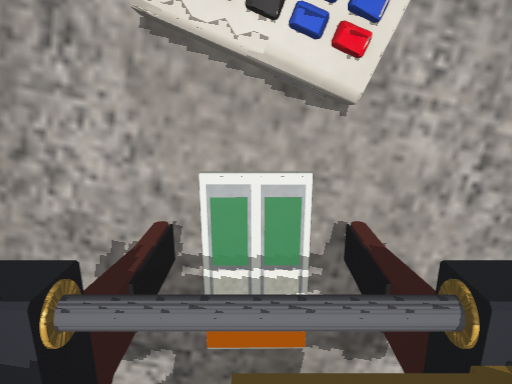

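Call:
drive_tool(commands="0 -0.04 1 0 0 0 0; 0 -0.04 1.8 0 0 0 0; 0 -0.04 2.1 0 0 0 0; 0 -0.04 2.1 0 0 0 0; 0 -0.04 2.1 0 0 0 0")

```text
time_s: 7.45
tool_pos: [530.8, -307.6, 2.7]
tcp_rot: [[0.98, 0.189, 0.058], [0.19, -0.982, 0.0], [0.057, 0.011, -0.998]]
wrist_force: [0.7, 0.3, -0.3]
grip_width: 88.0
```

```bash
python3 g.py;python3 chk.py
```

```text
shift cm [-0.03 -0.05  0.03] rot [-0.     0.    -0.001] rows 0.0
in carrier [22.3 -0.5 -1.7]
in rack [ 124.9 -283.3  -64.3] rot err [0.039 0.22  0.293]
7.45 F world [ 0.73  0.31 -0.31] F rack [ 0.58  0.39 -0.49] M [ 0.01 -0.01  0.  ] grip 88.0
```

Call:
drive_tool(commands="0 -0.04 0 0 0 0 90; 0 -0.04 0 0 0 0 110; 0 -0.04 0 0 0 0 130; 0 -0.04 0 0 0 0 130; 0 -0.04 0 0 0 0 130; 0 -0.04 0 0 0 0 130; 0 -0.04 0 0 0 0 130; 0 -0.04 0 0 0 0 130", squeeze=20)

```text
time_s: 8.12
tool_pos: [530.9, -307.2, 2.9]
tcp_rot: [[0.98, 0.189, 0.058], [0.19, -0.982, 0.0], [0.057, 0.011, -0.998]]
wrist_force: [-0.9, -0.4, 2.4]
grip_width: 60.0
```

```bash
python3 g.py;python3 chk.py
```

```text
shift cm [-0.05 -0.02  0.05] rot [-0.    -0.    -0.001] rows 0.0
in carrier [22.5 -0.2 -1.5]
in rack [ 125.  -283.   -64.1] rot err [0.039 0.22  0.293]
8.12 F world [-0.87 -0.39  2.36] F rack [-0.14 -0.48  2.49] M [0.15 0.09 0.01] grip 60.0
```

Call:
drive_tool(commands="0 0 -1 0 0 0 130; 0 0 -3 0 0 0 130; 0 0 -6 0 0 0 130; 0 0 -9 0 0 0 130; 0 0 -12 0 0 0 130; 0 0 -15 0 0 0 130; 0 0 -15 0 0 0 130")

```text
time_s: 8.7
tool_pos: [524.7, -308.7, 159.4]
tcp_rot: [[0.98, 0.189, 0.066], [0.189, -0.982, -0.005], [0.064, 0.017, -0.998]]
wrist_force: [1.2, 0.2, -0.4]
grip_width: 59.5
```

```bash
python3 chk.py; python3 look.py e wrist; python3 -c "
from fit import *
cmd(rackpose(160,0,100));cmd(rackpose(159.5,0,66))"
```

```text
in rack [ 162.5 -285.1   87.9] rot err [0.034 0.212 0.293]
8.7 F world [ 1.18  0.19 -0.35] F rack [ 1.01  0.31 -0.66] M [ 0.02 -0.06  0.02] grip 59.5
shift cm [  7.9  -27.37  -1.31] rot [-0.035  0.215  0.293] rows 6.8
shift cm [  8.55 -27.16   2.02] rot [-0.035  0.215  0.293] rows 6.8
```

View pics/e_wrist.png

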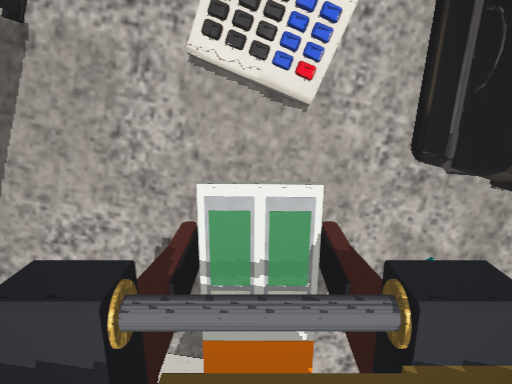

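```bash
cat > held.py <<'E'
from fit import *
f=grab_frame('wrist');I=np.eye(4)
for x,y in [(32.5,-30),(32.5,30),(-59,-30),(-59,30)]: print((x,y),proj(f,[x,y,-7.5],I).round(1))
im=f['image'];hsv=cv2.cvtColor(im,cv2.COLOR_RGB2HSV);m=((hsv[...,0]<18)&(hsv[...,1]>200)&(im[...,0]>150)).astype(np.uint8);m[:,:190]=0;m[:,330:]=0
ys,xs=np.nonzero(m);print('orange rows',ys.min(),ys.max(),'cols',xs.min(),xs.max())
col=im[170:200,230:290].astype(int).sum(2).mean(1);print('head row ~',170+np.abs(np.diff(col)).argmax()+.5+.5)
E
python3 held.py
```

```text
(32.5, -30) [191.8 183.3]
(32.5, 30) [320.4 183.2]
(-59, -30) [200.9 348.1]
(-59, 30) [312.4 348.1]
orange rows 341 372 cols 203 312
head row ~ 184.0
```

Call:
drive_tool(commands="8 -27.4 -3 -0.035 0.215 0.293 130; 8 -27.4 -3 -0.035 0.215 0.293 130; 8 -27.4 -3 -0.035 0.215 0.293 130; 8 -27.4 -3 -0.035 0.215 0.293 130; 8 -27.4 -3 -0.035 0.215 0.293 130; 8 -27.4 -3 -0.035 0.215 0.293 130; 8 -27.4 -3 -0.035 0.215 0.293 130; 8 -27.4 -1.3 -0.035 0.215 0.293 130; 8 -27.4 -1.3 -0.035 0.215 0.293 130; 8 -27.4 -1.3 -0.035 0.215 0.293 130; 8 -27.4 -1.3 -0.035 0.215 0.293 130")

```text
time_s: 9.72
tool_pos: [547.2, -24.5, 166.2]
tcp_rot: [[0.958, -0.105, 0.267], [-0.102, -0.994, -0.026], [0.269, -0.002, -0.963]]
wrist_force: [0.2, -0.2, -1.2]
grip_width: 59.7
```

```bash
python3 chk.py; python3 held.py; python3 look.py f wrist top scene
```

```text
in rack [ 1.573e+02 -1.000e-01  9.650e+01] rot err [ 0.002  0.008 -0.002]
9.72 F world [ 0.17 -0.19 -1.25] F rack [-0.17 -0.18 -1.25] M [ 0.07  0.28 -0.05] grip 59.7
(32.5, -30) [191.7 184.2]
(32.5, 30) [320.1 184.1]
(-59, -30) [200.8 348.7]
(-59, 30) [312.2 348.6]Traceback (most recent call last):
  File "held.py", line 5, in <module>
    ys,xs=np.nonzero(m);print('orange rows',ys.min(),ys.max(),'cols',xs.min(),xs.max())
                                            ~~~~~~^^
    return umr_minimum(a, axis, None, out, keepdims, initial, where)
ValueError: zero-size array to reduction operation minimum which has no identity
```

View pics/f_wrist.png

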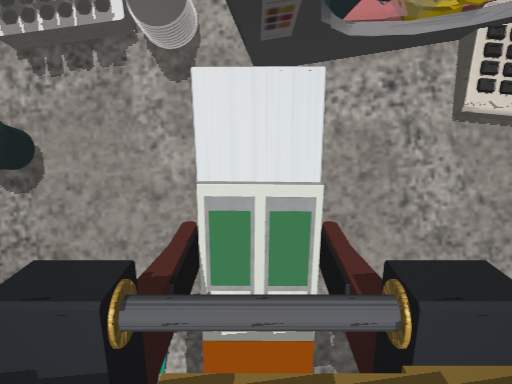

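View pics/f_scene.png

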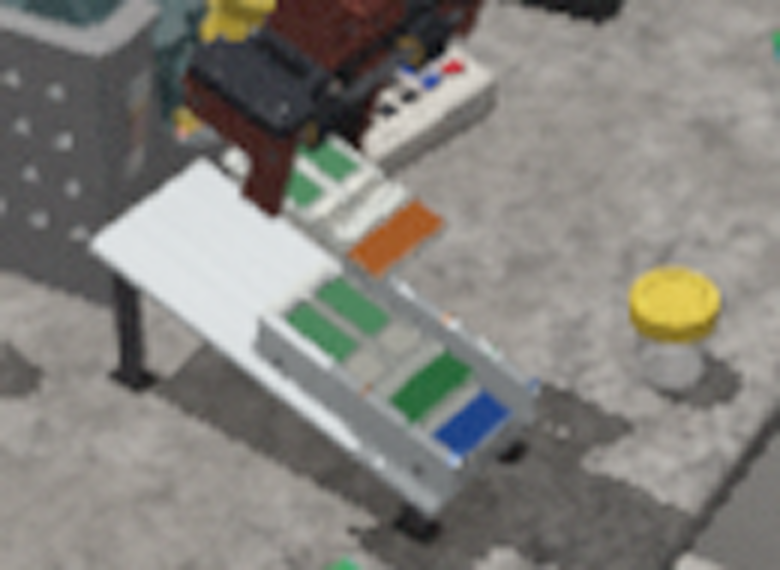

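```bash
python3 - <<'E'
from fit import *
f=grab_frame('wrist');T=tool();im=f['image']
cv2.imwrite('pics/fc.png',cv2.resize(im[55:330,180:340,::-1],None,fx=2.5,fy=2.1,interpolation=cv2.INTER_CUBIC)) if 0 else crop(im,185,60,335,260,3,'pics/fc.png')
R=rackT(np.load('rack.npy'))
for P in [(250,49,0),(250,-49,0),(205,49,0),(205,-49,0)]: print(P,proj(f,w(R,P),T).round(1))
E
```

```text
(250, 49, 0) [189.1  67.2]
(250, -49, 0) [326.1  66.7]
(205, 49, 0) [192.6 130.6]
(205, -49, 0) [323.1 130.3]
```

View pics/fc.png

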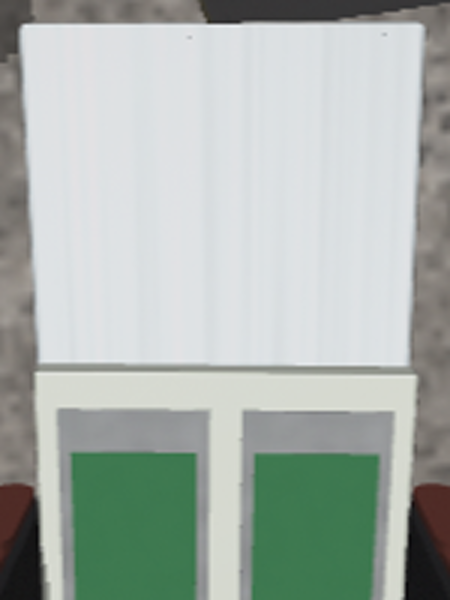

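```bash
python3 -c "
from fit import *
cmd(rackpose(160,1,40))
cmd(rackpose(160,1,19))"
```

```text
shift cm [ 0.19 -0.05  5.73] rot [-0.002  0.005 -0.002] rows 1.4
shift cm [ 0.2  -0.05  7.83] rot [-0.002  0.005 -0.002] rows 1.9
```

Call:
drive_tool(commands="0.2 -0.05 2 -0.002 0.005 -0.002 130; 0.2 -0.05 4 -0.002 0.005 -0.002 130; 0.2 -0.05 5 -0.002 0.005 -0.002 130; 0.2 -0.05 5.7 -0.002 0.005 -0.002 130; 0.2 -0.05 5.7 -0.002 0.005 -0.002 130; 0.2 -0.05 5.7 -0.002 0.005 -0.002 130")

```text
time_s: 10.47
tool_pos: [565.3, -24.2, 112.8]
tcp_rot: [[0.956, -0.102, 0.274], [-0.099, -0.995, -0.028], [0.275, -0.001, -0.961]]
wrist_force: [-0.4, -0.2, -0.8]
grip_width: 59.6
```

```bash
python3 chk.py; python3 look.py g wrist scene;  python3 -c "
from fit import *
cmd(rackpose(160,1,19));cmd(rackpose(160,1,16.5))
f=grab_frame('wrist');crop(f['image'],160,20,360,260,3,'pics/gc.png')
R=rackT(np.load('rack.npy'));T=tool()
for P in [(250,49,0),(250,-49,0)]: print(P,proj(f,w(R,P),T).round(1))"
```

```text
in rack [159.9   2.1  40.2] rot err [0.001 0.001 0.002]
10.47 F world [-0.4  -0.21 -0.8 ] F rack [-0.58 -0.25 -0.67] M [0.07 0.3  0.06] grip 59.6
shift cm [-0.05  0.12  2.18] rot [-0.001 -0.001  0.002] rows 0.5
shift cm [-0.05  0.12  2.43] rot [-0.001 -0.001  0.002] rows 0.6
(250, 49, 0) [173.2  63.9]
(250, -49, 0) [348.2  64. ]
```

View pics/gc.png

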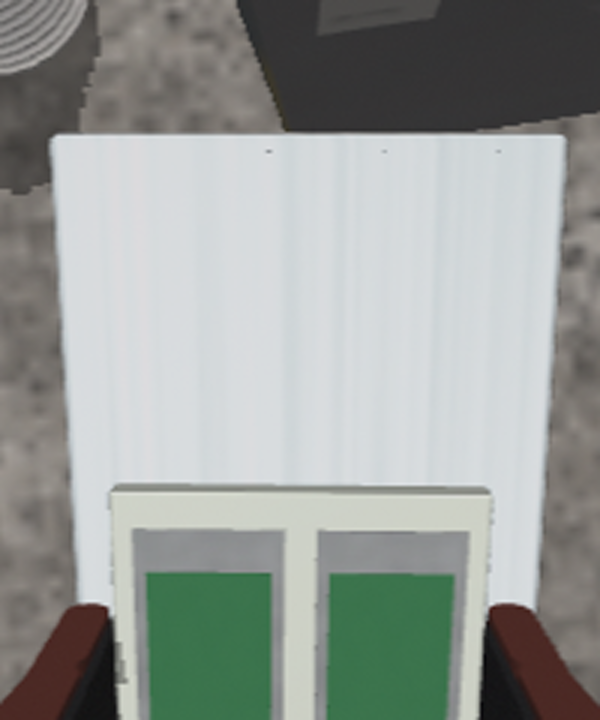

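View pics/g_scene.png

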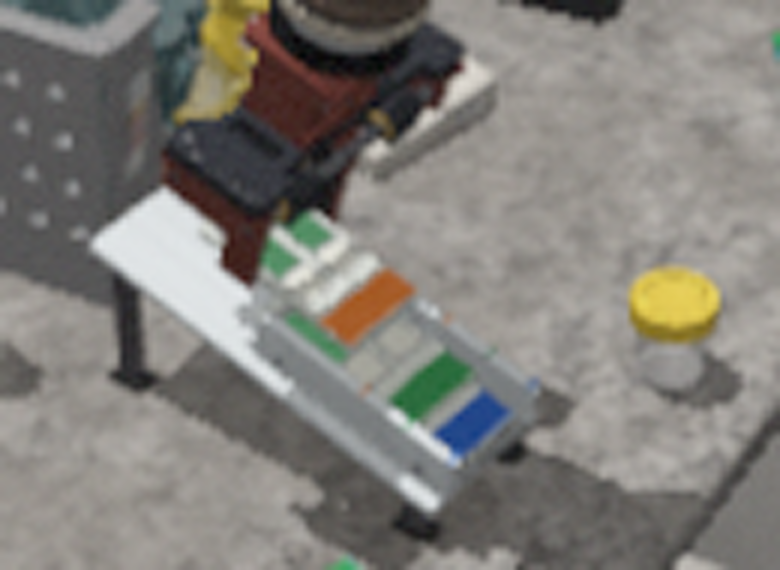

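Call:
drive_tool(commands="0 0.18 0.3 0 0 0.002 130; 0 0.18 0.3 0 0 0.002 130; 0 0.18 0.5 0 0 0.002 130")

```text
time_s: 10.87
tool_pos: [566.7, -26.3, 108.3]
tcp_rot: [[0.956, -0.105, 0.275], [-0.101, -0.995, -0.028], [0.277, -0.001, -0.961]]
wrist_force: [0.2, -0.2, -0.3]
grip_width: 59.5
```

```bash
python3 chk.py; python3 -c "
from fit import *
cmd(rackpose(160,.3,19))
f=grab_frame('wrist');crop(f['image'],160,20,360,260,3,'pics/hc.png')"
```

```text
in rack [1.602e+02 1.000e-01 3.540e+01] rot err [ 0.001 -0.    -0.001]
10.87 F world [ 0.15 -0.23 -0.32] F rack [ 0.08 -0.21 -0.36] M [0.05 0.27 0.05] grip 59.5
shift cm [-0.02 -0.02  1.64] rot [-0.001 -0.    -0.001] rows 0.4
```

View pics/hc.png

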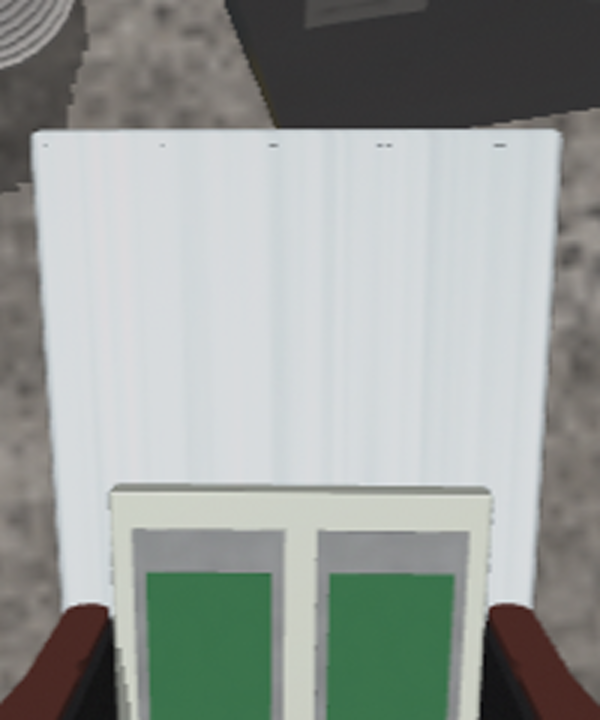

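Call:
drive_tool(commands="0 0 0.6 0 0 0 130; 0 0 1.1 0 0 0 130; 0 0 1.5 0 0 0 130; 0 0 1.6 0 0 0 130; 0 0 1.6 0 0 0 130")

```text
time_s: 11.33
tool_pos: [570.7, -26.5, 91.8]
tcp_rot: [[0.956, -0.104, 0.273], [-0.1, -0.995, -0.028], [0.275, -0.001, -0.962]]
wrist_force: [0.7, -0.1, -1.5]
grip_width: 59.7
```

```bash
python3 chk.py; python3 look.py i scene
```

```text
in rack [159.4   0.4  18.5] rot err [ 0.001  0.002 -0.   ]
11.33 F world [ 0.72 -0.07 -1.5 ] F rack [ 0.29  0.01 -1.64] M [0.05 0.32 0.02] grip 59.7
```

View pics/i_scene.png

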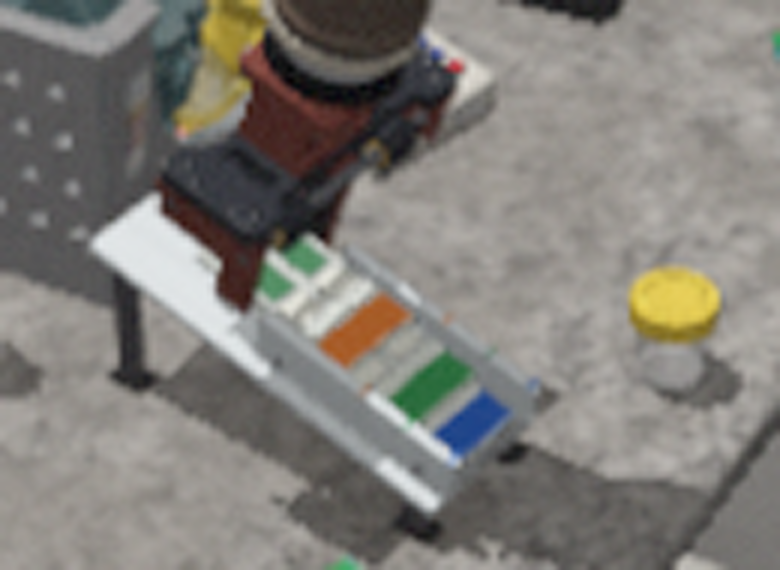

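Call:
drive_tool(commands="0 0 0.1 0 0 0 130; 0 0 0.2 0 0 0 130; 0 0 0.2 0 0 0 130; 0 0 0.2 0 0 0 130")

```text
time_s: 11.72
tool_pos: [571.5, -26.6, 90.7]
tcp_rot: [[0.956, -0.104, 0.275], [-0.1, -0.995, -0.028], [0.276, -0.001, -0.961]]
wrist_force: [0.3, 0.9, -1.4]
grip_width: 59.8
```

```bash
python3 chk.py
```

```text
in rack [159.9   0.3  17.1] rot err [ 0.001  0.    -0.   ]
11.72 F world [ 0.27  0.9  -1.44] F rack [-0.23  0.92 -1.43] M [ 0.05  0.29 -0.04] grip 59.8
```

Call:
drive_tool(commands="0 0 0.05 0 0 0 130; 0 0 0.1 0 0 0 130; 0 0 0.1 0 0 0 130; 0 0 0.1 0 0 0 120; 0 0 0.1 0 0 0 100; 0 0 0.1 0 0 0 70; 0 0 0.1 0 0 0 40; 0 0 0.1 0 0 0 40; 0 0 0.1 0 0 0 40")

```text
time_s: 12.47
tool_pos: [571.8, -26.6, 89.6]
tcp_rot: [[0.956, -0.104, 0.274], [-0.1, -0.995, -0.028], [0.276, -0.001, -0.961]]
wrist_force: [0.4, -0.1, -0.1]
grip_width: 73.7
```

```bash
python3 chk.py; python3 look.py j scene wrist
```

```text
in rack [159.9   0.4  16.1] rot err [ 0.001  0.001 -0.   ]
12.47 F world [ 0.43 -0.14 -0.08] F rack [ 0.4  -0.09 -0.2 ] M [0.02 0.27 0.01] grip 73.7
```

View pics/j_scene.png

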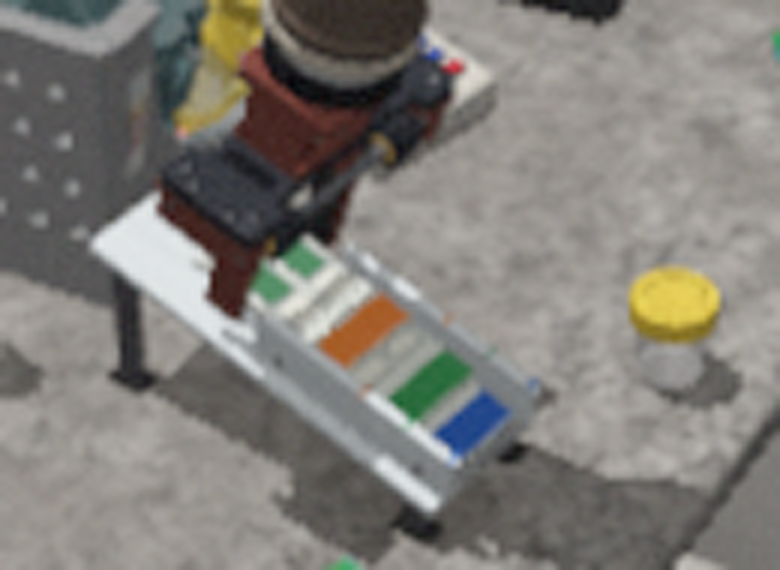

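View pics/j_wrist.png

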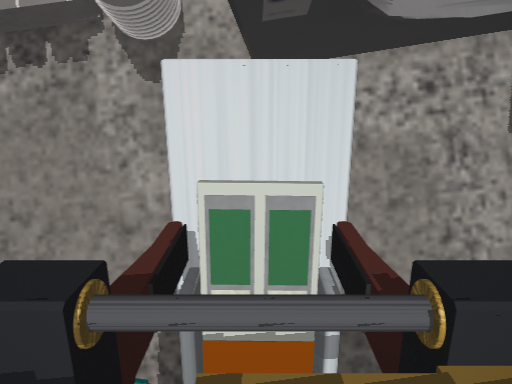

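Call:
drive_tool(commands="0 0 -1 0 0 0 40; 0 0 -3 0 0 0 40; 0 0 -5 0 0 0 100; 2 0 -5 0 0 0 197; 4 0 -5 0 0 0 197; 5 0 -5 0 0 0 197; 5 0 -5 0 0 0 197; 5 0 -4 0 0 0 197; 5 0 -3 0 0 0 197; 5 0 -3 0 0 0 197")

```text
time_s: 13.4
tool_pos: [609.1, -30.9, 129.0]
tcp_rot: [[0.957, -0.104, 0.27], [-0.1, -0.995, -0.028], [0.271, -0.001, -0.963]]
wrist_force: [0.2, -0.5, -1.0]
grip_width: 24.2
```

```bash
python3 chk.py; python3 look.py k wrist; python3 -c "
from fit import *
cmd(rackpose(209,0,13))"
```

```text
in rack [2.069e+02 1.000e-01 4.350e+01] rot err [0.001 0.005 0.   ]
13.4 F world [ 0.18 -0.49 -0.99] F rack [-0.05 -0.47 -1.01] M [ 0.07  0.32 -0.02] grip 24.2
shift cm [0.18 0.02 3.12] rot [-0.001  0.005  0.   ] rows 0.7
```

View pics/k_wrist.png

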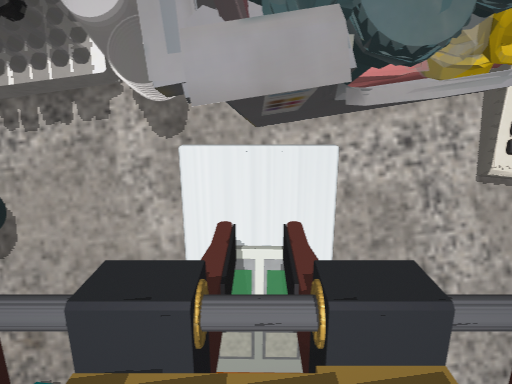

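Call:
drive_tool(commands="0.5 0 0.5 0 0.005 0 197; 0.5 0 1.5 0 0.005 0 197; 0.5 0 2.5 0 0.005 0 197; 0.5 0 3.05 0 0.005 0 197; 0.5 0 3.05 0 0.005 0 197; 0.2 0 3.05 0 0.005 0 197; -0.1 0 3.05 0 0.005 0 197; -0.4 0 3.05 0 0.005 0 197; -0.7 0 3.05 0 0.005 0 197; -1 0 3.05 0 0.005 0 197; -1.2 0 3.05 0 0.005 0 197; -1.2 0 3.05 0 0.005 0 197")

```text
time_s: 14.45
tool_pos: [607.7, -30.5, 99.7]
tcp_rot: [[0.955, -0.104, 0.279], [-0.1, -0.995, -0.028], [0.281, -0.001, -0.96]]
wrist_force: [-0.4, 0.6, -0.3]
grip_width: 20.0
```

```bash
python3 chk.py; python3 headx.py 24 260,271; python3 look.py l wrist scene
```

```text
in rack [197.5   0.3  15.8] rot err [ 0.001 -0.004 -0.   ]
14.45 F world [-0.37  0.55 -0.3 ] F rack [-0.49  0.51 -0.17] M [0.04 0.25 0.  ] grip 20.0
260.0 271.0 [185.3  -1.6  24. ]
264 -102 [195. 200. 198.]
265 -137 [152. 156. 148.]
269 213 [227. 230. 223.]
280 -60 [204. 207. 201.]
293 -228 [125. 127. 125.]
294 -214 [53. 54. 56.]
```

View pics/l_wrist.png

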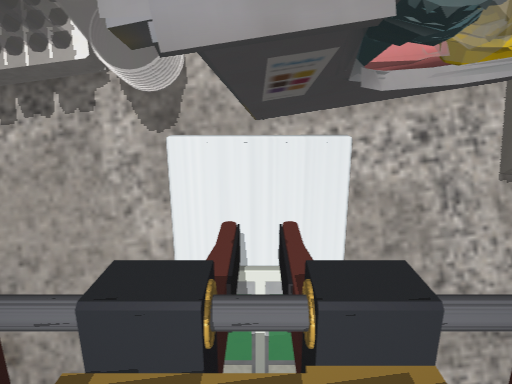

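View pics/l_scene.png

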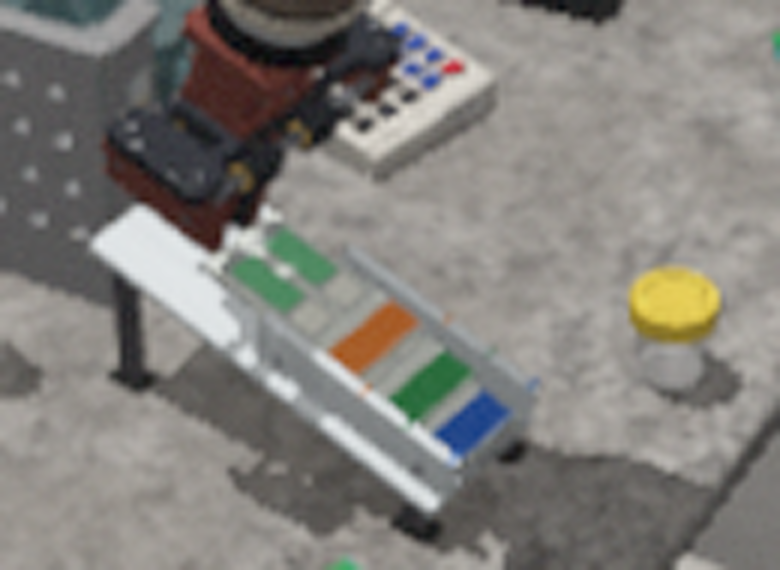

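Call:
drive_tool(commands="-0.2 0 0.1 0 0 0 197; -0.4 0 0.15 0 0.003 0 197; -0.6 0 0.15 0 0.003 0 197; -0.75 0 0.15 0 0.003 0 197; -0.85 0 0.15 0 0.003 0 197; -0.95 0 0.15 0 0.003 0 197; -0.95 0 0.15 0 0.003 0 197; -0.95 0 0.15 0 0.003 0 197")

```text
time_s: 15.27
tool_pos: [599.4, -29.6, 95.5]
tcp_rot: [[0.954, -0.104, 0.282], [-0.1, -0.995, -0.029], [0.283, -0.001, -0.959]]
wrist_force: [-0.4, -1.0, -0.0]
grip_width: 19.8
```

```bash
python3 chk.py; python3 headx.py 24 260,271
```

```text
in rack [188.2   0.3  14. ] rot err [ 0.001 -0.007 -0.   ]
15.27 F world [-0.42 -1.05 -0.03] F rack [-0.3  -1.09  0.05] M [0.1  0.24 0.06] grip 19.8
260.0 271.0 [176.9  -1.6  24. ]
266 -181 [166. 171. 165.]
267 -61 [147. 150. 144.]
271 214 [222. 225. 218.]
282 -63 [198. 201. 194.]
293 -224 [122. 124. 122.]
294 -210 [51. 52. 54.]
```

Call:
drive_tool(commands="-0.1 0 0 0 0 0 197; -0.2 0 0 0 0 0 197; -0.3 0 0 0 0 0 197; -0.35 0 0 0 0 0 197; -0.35 0 0 0 0 0 197; -0.35 0 0 0 0 0 197")

```text
time_s: 15.82
tool_pos: [597.7, -29.3, 95.4]
tcp_rot: [[0.953, -0.104, 0.285], [-0.1, -0.995, -0.028], [0.286, -0.002, -0.958]]
wrist_force: [4.3, -0.7, -0.6]
grip_width: 20.2
```

```bash
python3 chk.py; python3 headx.py 24 260,271; python3 look.py m scene
```

```text
in rack [186.6   0.4  14.4] rot err [ 0.002 -0.011 -0.   ]
15.82 F world [ 4.35 -0.66 -0.64] F rack [ 4.05 -0.21 -1.83] M [-0.11 -0.74  0.03] grip 20.2
260.0 271.0 [175.1  -1.5  24. ]
265 -108 [188. 193. 193.]
266 -138 [146. 149. 141.]
270 127 [196. 200. 190.]
271 85 [224. 227. 220.]
281 -27 [209. 212. 204.]
282 -39 [195. 198. 194.]
293 -224 [121. 123. 121.]
294 -208 [51. 52. 54.]
```

View pics/m_scene.png

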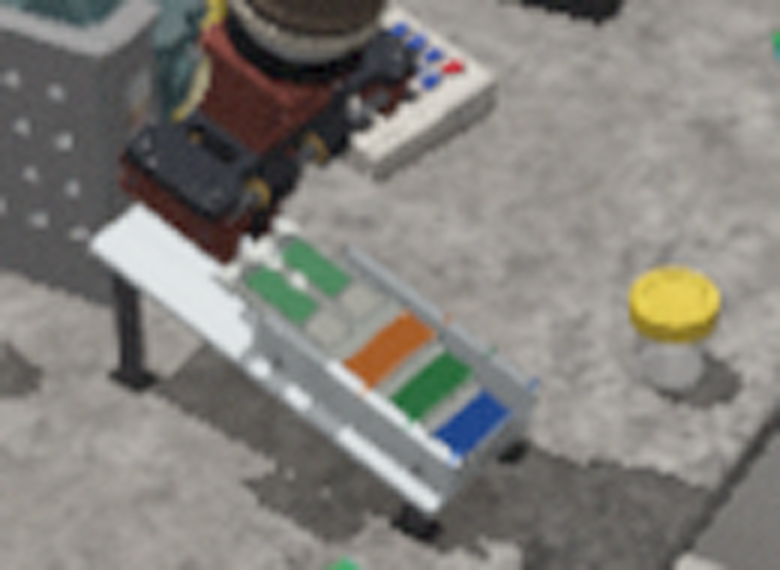

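Call:
drive_tool(commands="-0.1 0 0 0 0 0 197; -0.2 0 0 0 0 0 197; -0.2 0 0 0 0 0 197; -0.2 0 0 0 0 0 197")

```text
time_s: 16.25
tool_pos: [597.5, -29.2, 95.9]
tcp_rot: [[0.952, -0.104, 0.288], [-0.1, -0.995, -0.028], [0.29, -0.002, -0.957]]
wrist_force: [7.8, -1.6, 0.7]
grip_width: 19.6
```

```bash
python3 chk.py
```

```text
in rack [186.5   0.5  14.9] rot err [ 0.002 -0.014 -0.   ]
16.25 F world [ 7.81 -1.64  0.7 ] F rack [ 7.82 -0.82 -1.52] M [-0.36 -1.62 -0.03] grip 19.6
```

Hard against the stop at the expected place. Retreat uphill, lift, and move clear to look.

Call:
drive_tool(commands="1 0 0 0 0 0 197; 2 0 0 0 0 0 197; 2.5 0 -3 0 0 0 197; 2.5 0 -7 0 0 0 197; 2 1 -11 0 0 0 197; 0 4 -12 0 0 0 197; -3 30 -12 0 0 0 197; -3 30 -12 0 0 0 197; -3 30 -12 0 0 0 197; -3 30 -12 0 0 0 197; -3 30 -12 0 0 0 197; -3 30 -12 0 0 0 197; -3 30 -12 0 0 0 197; -3 30 -12 0 0 0 197; -3 30 -12 0 0 0 197")

```text
time_s: 17.5
tool_pos: [500.3, -321.2, 199.7]
tcp_rot: [[0.954, -0.106, 0.281], [-0.102, -0.994, -0.027], [0.282, -0.003, -0.959]]
wrist_force: [-0.5, 0.3, -0.0]
grip_width: 20.1
```

```bash
python3 look.py n scene top; python3 chk.py; python3 -c "
from fit import *
f=grab_frame('top');cv2.imwrite('pics/n_full.png',f['image'][:,:,::-1])
R=rackT(np.load('rack.npy'));im=f['image'];hsv=cv2.cvtColor(im,cv2.COLOR_RGB2HSV)
roi=np.zeros(im.shape[:2],bool);roi[160:220,225:256]=1
for n,z,(a,b) in [('orange',24,(5,18)),('green',18,(50,75)),('blue',12,(105,125))]:
    m=(roi&(hsv[...,0]>=a)&(hsv[...,0]<=b)&(hsv[...,1]>140)).astype(np.uint8)
    c=max(cv2.findContours(m,0,2)[0],key=cv2.contourArea)
    for q in cv2.boxPoints(cv2.minAreaRect(c)):
        P=onplane(f,q[0],q[1],w(R,[0,0,z]),R[:3,2]);print(n,np.round(R[:3,:3].T@(P-R[:3,3]),1))
"
```

```text
in rack [ 152.4 -297.8  133.2] rot err [ 0.003 -0.007  0.002]
17.6 F world [-0.64 -0.08 -0.45] F rack [-0.73 -0.15 -0.26] M [0.07 0.28 0.05] grip 19.7
orange [68.3 29.7 24. ]
orange [87.2 29.6 24. ]
orange [ 87.3 -29.2  24. ]
orange [ 68.4 -29.1  24. ]
green [39.1 25.5 18. ]
green [56.6 25.4 18. ]
green [ 56.7 -28.1  18. ]
green [ 39.2 -28.   18. ]
blue [ 8.5 31.6 12. ]
blue [27.1 31.5 12. ]
blue [ 27.3 -27.4  12. ]
blue [  8.7 -27.4  12. ]
```

View pics/n_top.png

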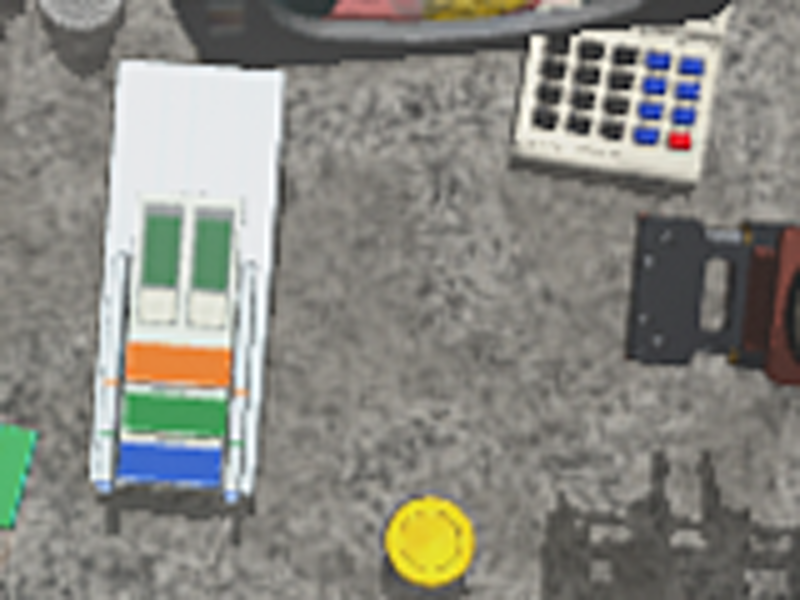

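View pics/n_scene.png

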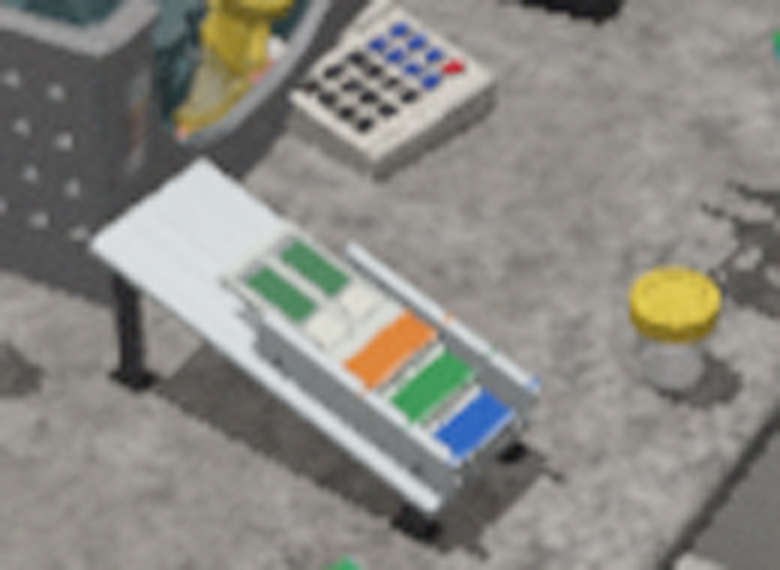

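View pics/n_full.png

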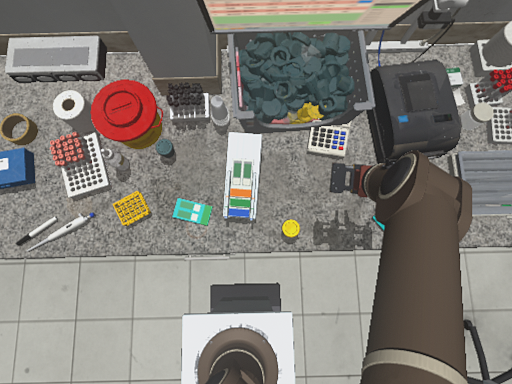

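```bash
python3 -c "
from fit import *
f=grab_frame('top');R=rackT(np.load('rack.npy'))
for nm,im in [('before',cv2.imread('pics/top0.png')[:,:,::-1].copy()),('after',f['image'])]:
  for n,z,ch in [('blue',12,(2,0)),('green',18,(1,0)),('orange',24,(0,2))]:
    xs=[]
    for y in (-15,0,15):
      xx=np.arange(-5,110,.25);v=[]
      for x in xx:
        u=proj(f,w(R,[x,y,z]));v.append(cv2.getRectSubPix(im,(1,1),(float(u[0]),float(u[1])))[0,0].astype(float))
      v=np.array(v);sig=v[:,ch[0]]-v[:,ch[1]]; 
      k=np.where(sig>.5*sig.max())[0];xs.append((xx[k[0]],xx[k[-1]]))
    print(nm,n,xs)
"
```

```text
before blue [(np.float64(9.0), np.float64(30.25)), (np.float64(9.0), np.float64(29.75)), (np.float64(9.25), np.float64(29.75))]
before green [(np.float64(53.25), np.float64(74.0)), (np.float64(53.25), np.float64(74.0)), (np.float64(12.75), np.float64(73.5))]
before orange [(np.float64(7.0), np.float64(104.5)), (np.float64(35.25), np.float64(37.5)), (np.float64(37.0), np.float64(104.5))]
after blue [(np.float64(7.5), np.float64(28.25)), (np.float64(7.75), np.float64(28.0)), (np.float64(6.75), np.float64(28.75))]
after green [(np.float64(26.75), np.float64(58.5)), (np.float64(38.0), np.float64(58.5)), (np.float64(37.5), np.float64(59.0))]
after orange [(np.float64(66.75), np.float64(88.25)), (np.float64(68.0), np.float64(88.25)), (np.float64(67.25), np.float64(88.75))]
```

```bash
python3 -c "
from fit import *
cmd(rackpose(-10,0,130));print(rackpose(-10,0,130)[:3,3])"
```

```text
shift cm [-16.18 -29.81   0.29] rot [-0.002 -0.007  0.003] rows 8.1
[378.01372872  -6.67660153 152.17365049]
```

Call:
drive_tool(commands="-16 -29.8 -1 0 0 0 197; -16 -29.8 -1 0 0 0 197; -16 -29.8 -1 0 0 0 197; -16 -29.8 -1 0 0 0 197; -16 -29.8 -1 0 0 0 197; -16 -29.8 -1 0 0 0 197; -16 -29.8 -1 0 0 0 197; -16 -29.8 -1 0 0 0 197; -16 -29.8 -1 0 0 0 197; -16 -29.8 -1 0 0 0 197; -16 -29.8 -1 0 0 0 197; -16 -29.8 -1 0 0 0 197")

```text
time_s: 18.7
tool_pos: [376.8, -8.7, 165.1]
tcp_rot: [[0.953, -0.104, 0.283], [-0.1, -0.995, -0.029], [0.284, -0.001, -0.959]]
wrist_force: [0.0, -1.6, -0.8]
grip_width: 19.8
```

```bash
python3 chk.py; python3 look.py o wrist;python3 -c "
from fit import *
np.save('oT.npy',tool());f=grab_frame('wrist');crop(f['image'],160,60,360,260,3,'pics/oc.png')"
```

```text
in rack [ -7.3  -2.2 142.7] rot err [ 0.001 -0.008 -0.   ]
18.7 F world [ 0.   -1.58 -0.77] F rack [-0.05 -1.57 -0.79] M [0.02 0.26 0.03] grip 19.8
```

View pics/oc.png

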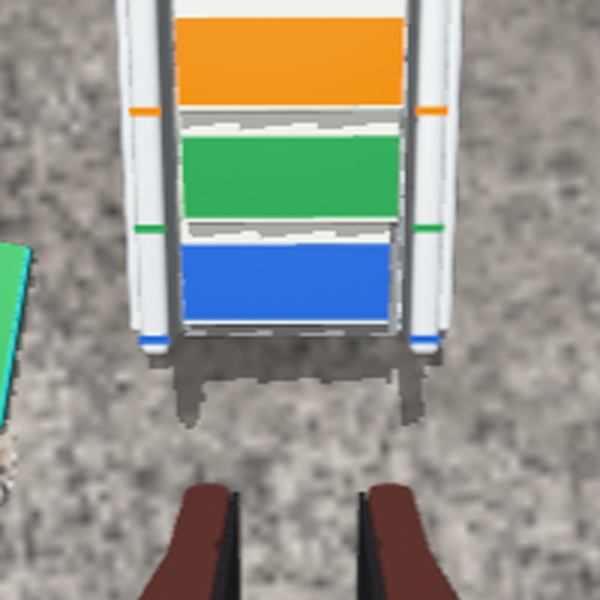

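```bash
python3 -c "
from fit import *
f=grab_frame('wrist');T=np.load('oT.npy');R=rackT(np.load('rack.npy'))
c=lambda u,v:(160+u/3-.33,60+v/3-.33)
for n,u,v,z in [('O line',145,111,32),('O line',431,110.5,32),('O band',290,105,24),('O tail',290,109,24),('G line',149,229,32),('G line',428,228.5,32),('G band',290,217.5,18),('G tail',290,221,18),('B line',153,340,32),('B line',424,340,32),('B band',290,320,12),('B tail',290,324,12)]:
  P=onplane(f,*c(u,v),w(R,[0,0,z]),R[:3,2],T);print(n,np.round(R[:3,:3].T@(P-R[:3,3]),1))
"
```

```text
O line [65.2 35.6 32. ]
O line [ 65.1 -38.   32. ]
O band [66.6 -1.6 24. ]
O tail [65.6 -1.6 24. ]
G line [35.  35.8 32. ]
G line [ 34.9 -38.1  32. ]
G band [36.6 -1.4 18. ]
G tail [35.6 -1.4 18. ]
B line [ 4.9 35.9 32. ]
B line [  4.8 -37.9  32. ]
B band [ 6.5 -1.3 12. ]
B tail [ 5.3 -1.2 12. ]
```

```bash
python3 -c "
from station import finish_job
print(finish_job())"
```

```text
the job is handed in; nothing more can be done
None
```

The job is done and handed in at about 19 s, well inside the 67 s limit. All three carriers are home, and the gripper was clear of everything at hand-in.

- **Green:** With the orange carrier still on the worktop, I pushed green down the slope with the nearly closed fingertips. It met a hard stop and did not give when I pressed to about 7 N, so blue was taken home with it.
- **Orange:** I gripped it across its width and laid it flat over green with the orange band downhill. I then pushed it down the same way; it stopped 30 mm uphill of green's stop, as it should, and held at about 8 N.

**Last checks:**
- The final close-up from the wrist camera put the tail edges at rack x = 65.6 mm (orange), 35.6 mm (green) and 5.3 mm (blue). The lines themselves measured 65.1, 35.0 and 4.9 mm, so each tail sits within about 0.6 mm of its line.
- The overhead camera disagreed slightly, reading the bands' lower edges about 2.4 mm uphill of the lines. I put about 1 mm of that down to a thin white margin between each band and its tail edge. The rest is under one pixel of that camera, about 3 mm, so I trusted the close-up.
- By eye in the final pictures, the bystanders and look-alikes stand where they were; I did not measure their positions. The arm hid part of the right-hand turquoise look-alike.

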